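# Find the key that opens the instrument case

## Task

Three keys hang in the rack; find the one whose flat bit fits down inside the latch dial on the locked case and still reaches both of its pins (one key is too narrow, one too wide). Lower it into the dial, turn it anticlockwise until the latch tongue is well clear of its keeper, then lift the key out and set it aside in the empty open bin, leaving the latch open.

Things in the scene. Friction and masses are not known exactly. Their poses are not given: they have to be found in the camera images.
- key: Key that fits: hangs upright by a 36 mm round collar on two rails along its y (24 mm gap, tops 60 mm up); lifts straight out. Flat black handle 12 mm thick (x), 36 wide (y), 6 to 50 mm above the origin. Flat bit at the foot 52 mm long (y), 6 thick (x), 14 high, underside 36 mm below. Origin: collar underside on the axis. 90 g. Like keys 88 mm along have bits of 24 and 84 mm.
- lock (a point): Axis of the latch dial at its floor, on a fixed grey case, 76 mm over the table; x along the locked tongue, z up; does not turn. Dial: steel dish 72 mm inside, rim 13 mm high; two 6 mm pins, 13 high, 20 mm either side of the axis on the tongue's line. Put the bit in 55 deg clockwise of that line; turned anticlockwise it meets the pins 17 deg short of it. Keeper hook: 61 mm out on x, 16 mm high.
- latch (a joint): Angle of the latch dial, its pins and its flat tongue (tip 72 mm from the axis), rad: 0 locked, the tongue along x of point lock under the keeper hook; grows anticlockwise seen from above, to a stop at 0.9. Locked starts read 0 to 0.1; the tongue is well clear of the keeper from 0.45 on. Friction about 0.1 N m; it stays where it is left.
- bin: The empty open green bin, fixed, 150 x 150 mm, 40 mm high, walls and floor 4 mm thick. Origin: centre of its underside; z up, x and y along its sides. A key set down in it may stand, lean or lie.
Not all that is in view belongs to the job. What is shaped like the bin but blue or orange is not meant.

How it is judged:
On the way, in this order (a step that is already met when the one before it is completed fails the run):
1. the key's bit is down in the latch dial while the latch is still locked (horizontal distance between key and lock below 0.016 m and z of key in the frame of lock below 0.045 m and angle between key's own z axis and vertical below 0.25 rad and value of joint latch below 0.3 rad), for 0.1 s.
2. with the key in the dial, the latch is turned until its tongue is well clear of the keeper (horizontal distance between key and lock below 0.016 m and z of key in the frame of lock below 0.045 m and angle between key's own z axis and vertical below 0.25 rad and value of joint latch above 0.45 rad), for 0.1 s.
At the end, for the whole second after the job is handed in: The latch is still open (0.45 rad or more), and the key that opened it rests, released, in the empty bin: its collar within 80 mm of the bin's centre along each side and less than 75 mm above the table (value of joint latch above 0.45 rad and x of key in the frame of bin between -0.08 and 0.08 m and y of key in the frame of bin between -0.08 and 0.08 m and z of key in the frame of bin below 0.075 m and linear speed of key below 0.03 m/s); the robot touches nothing.
It also fails if it takes over 48 s, if anything falls off the work surface, if the arm or the gripper's body presses on something with over 40 N, if the wrist force passes 120 N, or if a joint passes its speed limit or range.

## Robot

A 6-joint arm with a two-finger parallel gripper is mounted at the origin on the work surface. World frame = base frame: x ahead of the robot, y to its left, z up, the work surface at z = 0. Lengths are in m, angles in rad, forces in N, time in s.
With the tool pointing down it reaches from about 0.4 to 0.825 m from the base axis. Payload 7 kg.
Tool frame: the origin (TCP) lies on the centre line of the jaws, within the pads' length; the fingertips stand tip_reach ahead of it and the grasp point (between the pads) is the TCP (tip_reach is the distance from the TCP to the fingertips, in m); z points along the fingers, y is the line along which they close (so a half turn about z gives the same grasp; the last joint's range is limited). The gripper opens to 88 mm and grips with 3 to 60 N. Pads are 19 mm wide; open, the fingers measure 130 mm over their backs; the gripper's body (78 mm by 193 mm) begins 47 mm behind the grasp point.
Start: joints at [1.534, 0.359, 0.012, 0, -1.224, -0.288], TCP at [0.215, 0.64, 0.246] pointing down, gripper open.
Joint ranges: [-3.07, 3.07], [-1.43, 2.12], [-1.02, 1.25], [-3.03, 1.67], [-3.05, -0], [-3.03, 3.03]. Speed limits (rad/s): [2.39, 2.39, 3.01, 3.14, 3.14, 3.14].

## Interface

Orientations are given as [roll, pitch, yaw] about the fixed x, y, z axes, in that order (R = Rz(yaw) Ry(pitch) Rx(roll)).
In Python, from station import get_state, grab_frame, calibration, job_done, find_in, mark_of, tip_reach gives the robot as it stands.
- The arm moves only by the shell command python3 -m handwheel 'ROWS' [OPENING] [FORCE]. ROWS is JSON, a list of rows, each an object with "delta_pos": the shift along the world's x, y, z in units of 30 mm (1.0 is 30 mm), a list of three; "dr": the turn, a rotation vector about the world's x, y, z in degrees, a list of three. In form: [{"delta_pos": [tx, ty, tz], "dr": [rx, ry, rz]}, ...]. A call has 1 to 10 rows; each row shifts and turns the commanded pose from where the row before left it; what a row does not reach is not made up. A row lasts 1/10 s, in which the tool goes at most 50 mm and 8.59 degrees, less where a joint would pass 70% of its speed; a pose out of reach is approached as far as the arm can. A call is refused whole if a number of a shift passes 1 or a number of a turn 8.59, either way. A call with a gripper value outside its range is refused whole. OPENING is the closure, from -1 (fully open) to 1 (shut), set as the call begins (- or left out, the last holds). The fingers move at their own pace and stop on an object; FORCE is the grip in N (left out, the last holds). Time passes only in rows, so rows that do not move let the fingers close. It gives the time, the measured TCP pose, the force, the opening and the grip force at its end, in the units of the state.
- get_state(): the state, without advancing time (a new reading comes with each control period).
- grab_frame(name): name is "scene" or "top" or "wrist"; returns the picture (420x560x3 uint8, red, green, blue); there is no depth.
- calibration(name): a dict with "fx", "fy", "cx", "cy" (pixels), "k1" (the pictures are not rectified: a ray, as slopes to the right and down, at radius r is drawn at 1 + k1 r^2 times it, then the intrinsics apply), "extrinsics" (4x4, takes a point from world to camera coordinates). Camera axes: x right, y down, z forward; pixel columns grow to the right and rows downward; lengths in m; the calibration is good to about 2 mm. A picture is of the moment at which its call begins: read the wrist's pose just before it. calibration takes no time and is no camera call; for the wrist camera it gives the pose at the moment of the call.
- job_done(): hands the job in; it is judged then, once.
Trained networks look in the newest picture that a camera, given by its name, has taken for a name from the list of things; names that differ only in an ending like _2 or _b are one class to them, and where a whole thing is asked for, a point or a joint stands for the part that bears it (a point fixed in the world has none). Each returns a list of dicts, best first, with "conf" (0 to 1); they miss things now and then, are a little off and sometimes report something else, mostly with a low value. They report only what shows in the picture. A call takes as long as a camera call. They do not tell look-alikes from the thing itself.
- find_in(camera, query): "location" ([column, row] in pixels, amid what is visible of it).
- mark_of(camera, query): "location" ([column, row] in pixels: a listed point, or the origin of a listed thing).
The state is a dict: "t": time; "q": joint angles; "qd": joint speeds; "joint_efforts": joint torques, N m; "eef_pos": TCP position; "ee_rot": TCP orientation; "force": force on the tool from outside, world axes, zero at the start; "moment": the same for the moment, N m; "width": finger opening in m; "gripper_force": force on a finger pad.
Only numpy, scipy, OpenCV 4.12 (cv2) and the standard library are available. Lean on these libraries where they do the work, as an engineer would, in place of code of your own. Each camera call takes 0.05 s, during which the arm holds its last target. There are 200 camera calls.

## Working session

There is one attempt and no reset: what is moved stays moved. The work goes in short steps, Python scripts to look and compute and a shell command to move; the robot and the scene stay as the last step left them, time stands still between calls to the robot, and variables do not carry over. Pictures are saved under pics/ and viewed, at most 10 in all, crops included, and the job is handed in when it is done.

```bash
mkdir -p pics; ls; cat > h.py <<'E'
import numpy as np, cv2
from station import *
def save(cam,fn):
    im=grab_frame(cam); cv2.imwrite('pics/'+fn,im[:,:,::-1]); return im
def K(c): return np.array([[c['fx'],0,c['cx']],[0,c['fy'],c['cy']],[0,0,1.]])
def ray(cam,uv):
    c=calibration(cam)
    p=cv2.undistortPoints(np.array([[uv]],float),K(c),np.array([c['k1'],0,0,0.]))[0,0]
    E=np.array(c['extrinsics']);R=E[:3,:3];t=E[:3,3]
    d=R.T@np.array([p[0],p[1],1]);return -R.T@t,d/np.linalg.norm(d)
def atz(cam,uv,z):
    o,d=ray(cam,uv);return o+d*(z-o[2])/d[2]
def proj(cam,P):
    c=calibration(cam);E=np.array(c['extrinsics'])
    return cv2.projectPoints(np.array(P,float).reshape(-1,1,3),cv2.Rodrigues(E[:3,:3])[0],E[:3,3],K(c),np.array([c['k1'],0,0,0.]))[0][:,0]
def tri(a,b):
    (o1,d1),(o2,d2)=a,b
    s=np.linalg.lstsq(np.array([d1,-d2]).T,o2-o1,rcond=None)[0]
    p,q=o1+s[0]*d1,o2+s[1]*d2
    return (p+q)/2,np.linalg.norm(p-q)
E
python3 - <<'E'
from h import *
print(tip_reach, get_state())
for c in ['scene','top','wrist']:
    save(c,c+'1.png')
    E=np.array(calibration(c)['extrinsics']);print(c,(-E[:3,:3].T@E[:3,3]).round(3),calibration(c)['fx'])
    for q in ['key','lock','latch','bin']:
        for f in (find_in,mark_of):
            try:print(c,q,f.__name__,[(np.round(r['location'],1).tolist(),round(r['conf'],2)) for r in f(c,q)])
            except Exception as e: print(q,e)
a=cv2.imread('pics/scene1.png');b=cv2.imread('pics/top1.png')
E
```

```text
pics
0.019 {'t': 0.0, 'q': array([ 1.53407370e+00,  3.59395002e-01,  1.10367333e-02, -3.61073233e-04,
       -1.22408833e+00, -2.88101581e-01]), 'qd': array([-1.89416811e-03, -2.24746155e-05, -2.52221104e-04, -6.98286670e-04,
        1.64318274e-03, -9.85691664e-04]), 'joint_efforts': array([-1.81729833e-03, -5.82709551e+01,  2.93066347e+01,  6.99767813e+00,
        7.04115533e-03, -1.54875320e-04]), 'eef_pos': array([0.21529293, 0.63925158, 0.24460581]), 'ee_rot': array([ 3.13991395e+00, -1.43504241e-04, -3.24947057e-01]), 'force': array([ 0.63192208, -0.47085458, -0.07157166]), 'moment': array([ 0.01793699, -0.04401351, -0.03207339]), 'gripper_force': 0.0, 'width': 0.08772119668153558}
scene [0.758 0.668 0.601] 401.6200138802047
scene key call [([292.8, 326.1], 0.79)]
scene key call [([291.5, 329.1], 0.84)]
scene lock call [([199.4, 176.7], 0.82)]
scene lock call [([208.3, 160.9], 0.65)]
scene latch call [([203.5, 156.4], 0.9)]
latch it knows: bin, key, lock
scene bin call [([437.0, 303.1], 0.83), ([240.8, 235.5], 0.63), ([285.7, 154.5], 0.62), ([197.1, 176.5], 0.36)]
scene bin call [([285.5, 159.1], 0.72), ([432.4, 309.6], 0.67), ([243.0, 238.4], 0.59)]
top [0.316 0.037 0.931] 389.5805499881231
top key call [([156.6, 151.0], 0.71)]
top key call [([157.8, 152.9], 0.66)]
top lock call [([422.8, 169.0], 0.74)]
top lock call [([426.6, 175.2], 0.89)]
top latch call [([426.0, 178.8], 0.84)]
latch it knows: bin, key, lock
top bin call [([431.3, 292.2], 0.91), ([135.2, 285.9], 0.81), ([299.8, 174.3], 0.78)]
top bin call [([426.9, 289.2], 0.76), ([141.9, 285.1], 0.75), ([300.9, 179.0], 0.64)]
wrist [0.281 0.617 0.383] 300.3980026772807
wrist key call []
wrist key call []
wrist lock call []
wrist lock call []
wrist latch call []
latch it knows: bin, key, lock
wrist bin call []
wrist bin call [([510.1, 74.3], 0.71)]
```

View pics/top1.png

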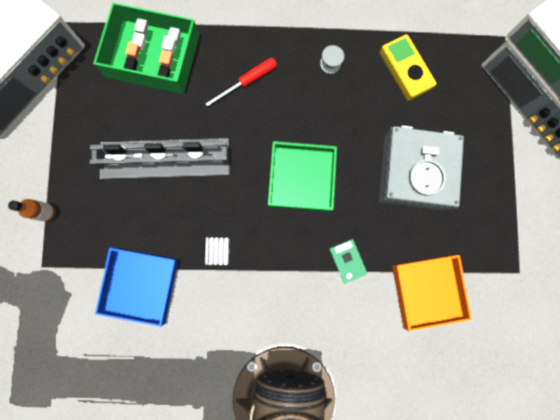

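View pics/scene1.png

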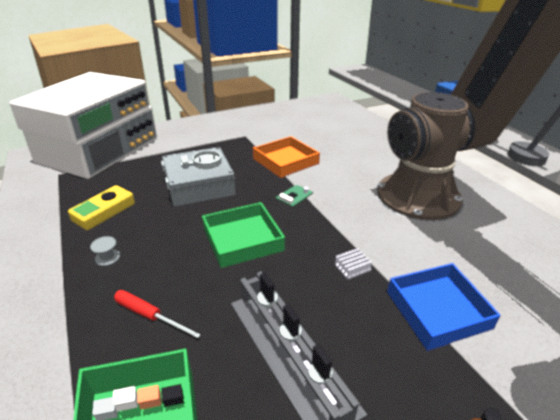

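```bash
python3 - <<'E'
from h import *
T=lambda uv:ray('top',uv);S=lambda uv:ray('scene',uv)
print('key',tri(T([157.8,152.9]),S([291.5,329.1])), atz('top',[157.8,152.9],.06))
print('lock',tri(T([426.6,175.2]),S([208.3,160.9])),atz('top',[426.6,175.2],.076))
print('bin',tri(T([300.9,179]),S([243,238.4])),atz('top',[300.9,179],0))
for uv in ([113,150],[157,150],[195,150]): print(atz('top',uv,.09).round(3))
for n,uv in dict(binTL=[274,142],binTR=[338,144],binBR=[334,210],binBL=[269,207]).items(): print(n,atz('top',uv,.04).round(3))
for uv in ([91,145],[229,139],[101,178],[230,174]): print('rack',atz('top',uv,.06).round(3))
a=cv2.imread('pics/top1.png')
b=np.hstack([cv2.resize(a[120:190,80:240],None,fx=2.5,fy=2.5,interpolation=3),cv2.resize(a[120:215,375:470],(400,400),interpolation=3)[:175]]) if 0 else None
c1=cv2.resize(a[125:190,80:240],(800,325),interpolation=cv2.INTER_CUBIC)
s=cv2.imread('pics/scene1.png')
c2=cv2.resize(a[140:210,385:465],(314,275),interpolation=cv2.INTER_CUBIC)
c3=cv2.resize(s[270:420,230:370],(257,275),interpolation=cv2.INTER_CUBIC)
c4=cv2.resize(s[140:210,150:242],(229,275)) 
cv2.imwrite('pics/crop1.png',np.vstack([c1,np.hstack([c2,c3,c4])]))
E
```

```text
key (array([0.55359868, 0.29334454, 0.06248011]), np.float64(0.0017841363415649302)) [0.55351644 0.29455087 0.06      ]
lock (array([ 0.50605746, -0.31588584,  0.07361747]), np.float64(0.010286133661288905)) [ 0.51023571 -0.31779651  0.076     ]
bin (array([ 5.11717968e-01, -3.70025416e-02, -1.51693348e-04]), np.float64(0.00034493619219037245)) [ 0.51153175 -0.03690449  0.        ]
[0.55  0.384 0.09 ]
[0.552 0.288 0.09 ]
[0.553 0.204 0.09 ]
binTL [0.591 0.03  0.04 ]
binTR [ 0.589 -0.121  0.04 ]
binBR [ 0.432 -0.111  0.04 ]
binBL [0.436 0.04  0.04 ]
rack [0.57  0.448 0.06 ]
rack [0.589 0.134 0.06 ]
rack [0.493 0.42  0.06 ]
rack [0.507 0.129 0.06 ]
```

View pics/crop1.png

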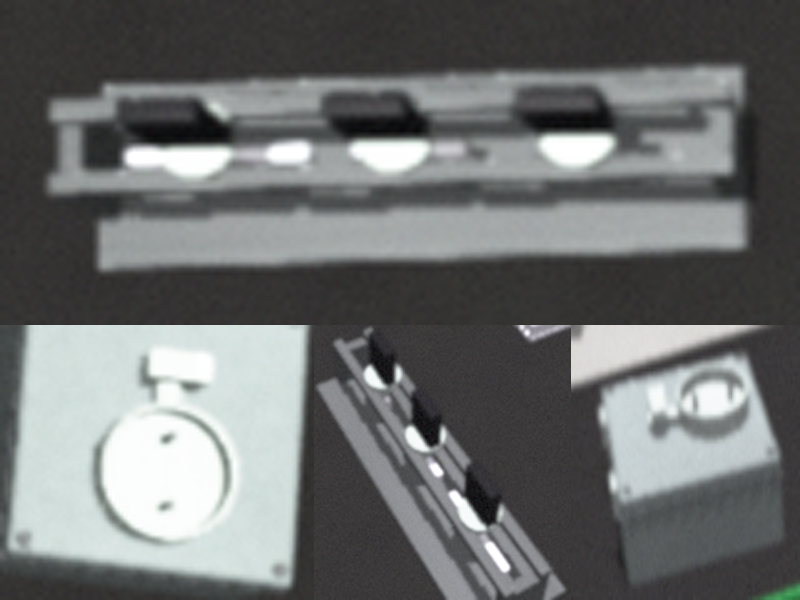

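Top picture: the dial is at about (427,177), with its tongue pointing up towards +x. The empty green bin is at (303,175). The rack runs along y with its keys at (115,150), (157,150) and (195,150). In the crop, the left bit sticks out about 86 mm (84 expected), the middle one matches 52 mm, and the right one doesn't show (24 mm). So the middle key is the one to use. Next I'll move above it to look from close up.

```bash
python3 -m handwheel '[{"delta_pos":[0.94,-0.84,0],"dr":[0,0,-7.14]},{"delta_pos":[0.94,-0.84,0],"dr":[0,0,-7.14]},{"delta_pos":[0.94,-0.84,0],"dr":[0,0,-7.14]},{"delta_pos":[0.94,-0.84,0],"dr":[0,0,-7.14]},{"delta_pos":[0.94,-0.84,0],"dr":[0,0,-7.14]},{"delta_pos":[0.94,-0.84,0],"dr":[0,0,-7.14]},{"delta_pos":[0.94,-0.84,0],"dr":[0,0,-7.14]},{"delta_pos":[0.94,-0.84,0],"dr":[0,0,-7.14]},{"delta_pos":[0.94,-0.84,0],"dr":[0,0,-7.14]},{"delta_pos":[0.94,-0.84,0],"dr":[0,0,-7.14]}]' -1
python3 -m handwheel '[{"delta_pos":[0.94,-0.84,0],"dr":[0,0,0]},{"delta_pos":[0.94,-0.84,0],"dr":[0,0,0]},{"delta_pos":[0,0,0],"dr":[0,0,0]},{"delta_pos":[0,0,0],"dr":[0,0,0]}]'
python3 - <<'E'
from h import *
im=save('wrist','w2.png')
for f in (find_in,mark_of):
  for r in f('wrist','key'): print(r, atz('wrist',r['location'],.06).round(4))
print(get_state()['eef_pos'],get_state()['ee_rot'])
E
```

```text
t: 2.2
eef_pos: [0.4984, 0.3866, 0.2458]
ee_rot: [-3.141, 0.0, -1.576]
force: [0.4, 0.9, 0.9]
width: 0.0873
gripper_force: 0.0
t: 2.6
eef_pos: [0.5544, 0.3365, 0.2453]
ee_rot: [3.141, -0.0, -1.573]
force: [-0.9, 0.1, -0.4]
width: 0.0877
gripper_force: 0.0
{'location': [277.2, 154.2], 'conf': 0.89} [0.5562 0.2954 0.06  ]
{'location': [278.8, 152.8], 'conf': 0.82} [0.5543 0.2942 0.06  ]
[0.55324267 0.33795937 0.24563408] [-3.14158837e+00  2.15058655e-04 -1.57007977e+00]
```

View pics/w2.png

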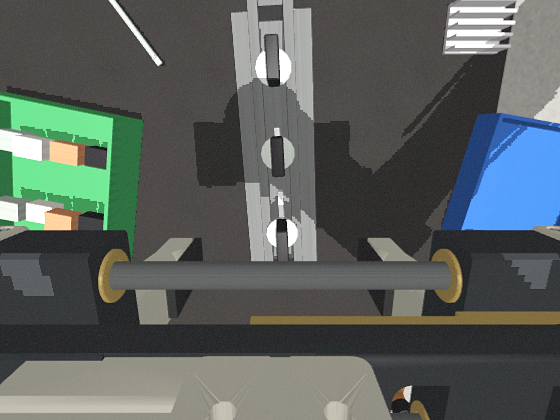

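The wrist view shows the collars at about (273,68), (278,153) and (283,234). The middle key's 52 mm bit tip shows at (277,130), and the rails are tilted slightly. I'll get the rack's yaw from the collars.

```bash
python3 - <<'E'
from h import *
a=cv2.imread('pics/w2.png')
g=cv2.cvtColor(a,cv2.COLOR_BGR2GRAY)
P=[atz('wrist',p,.066)[:2] for p in ([272.8,68],[277.7,153],[283,235])]
print(np.array(P).round(4))
d=P[0]-P[2];print('yaw rack line deg',np.degrees(np.arctan2(d[1],d[0])),np.linalg.norm(P[0]-P[1]),np.linalg.norm(P[1]-P[2]))
# rack outer edges
for e in ([[232,14],[250,245]],[[313,14],[314,245]]):
  q=[atz('wrist',p,.0)[:2] for p in e]; d=q[0]-q[1]; print(np.degrees(np.arctan2(d[1],d[0])))
# handle top (dark): blob min area rect
m=(g[130:182,262:296]<60).astype(np.uint8)
n,l,s,c=cv2.connectedComponentsWithStats(m);i=1+np.argmax(s[1:,4]);print(s[i],c[i]+[262,130])
r=cv2.minAreaRect(np.argwhere(l==i)[:,::-1].astype(np.float32)+np.float32([262,130]));print(r)
b=cv2.boxPoints(r);print([atz('wrist',p,.11)[:2].round(4) for p in b])
print(atz('wrist',r[0],.11), get_state()['ee_rot'])
cv2.imwrite('pics/crop2.png',cv2.resize(a[0:262,190:350],(366,600),interpolation=cv2.INTER_CUBIC))
E
```

```text
[[0.5601 0.2123]
 [0.5555 0.294 ]
 [0.5496 0.3847]]
yaw rack line deg -86.5242707060809 0.0817921549276158 0.09093201251514867
-87.2717674007353
-88.06523913109886
[  9   6  14  41 393] [276.83206107 158.12468193]
((277.30474853515625, 156.0084991455078), (40.353179931640625, 12.249297142028809), 87.51044464111328)
[array([0.5617, 0.2756]), array([0.5509, 0.2752]), array([0.5492, 0.3111]), array([0.5604, 0.3116])]
[0.55553273 0.29307814 0.11      ] [-3.14158837e+00  2.15058655e-04 -1.57007977e+00]
```

View pics/crop2.png

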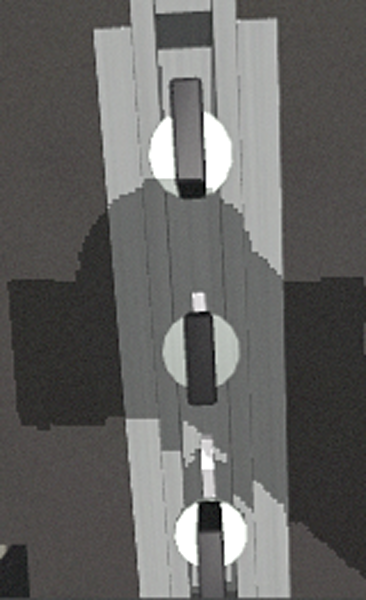

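The key is at (0.5555, 0.2933) with the rack line at about 93°. I'll centre over it, turn +3°, descend and grip.

```bash
python3 -m handwheel '[{"delta_pos":[0.03,-0.73,0],"dr":[0,0,1.5]},{"delta_pos":[0.03,-0.73,0],"dr":[0,0,1.5]},{"delta_pos":[0,0,-0.9],"dr":[0,0,0]},{"delta_pos":[0,0,-0.9],"dr":[0,0,0]},{"delta_pos":[0,0,-0.9],"dr":[0,0,0]},{"delta_pos":[0,0,-0.9],"dr":[0,0,0]},{"delta_pos":[0,0,-0.8],"dr":[0,0,0]},{"delta_pos":[0,0,-0.5],"dr":[0,0,0]},{"delta_pos":[0,0,-0.2],"dr":[0,0,0]},{"delta_pos":[0,0,0],"dr":[0,0,0]}]'
python3 -c "
from h import *
print(get_state()['eef_pos'],get_state()['ee_rot'],get_state()['force'])"
```

```text
t: 3.75
eef_pos: [0.5549, 0.294, 0.092]
ee_rot: [3.141, -0.001, -1.517]
force: [-1.0, -0.4, -0.1]
width: 0.0878
gripper_force: 0.0
[0.55491783 0.29397154 0.09204829] [ 3.14064755e+00 -8.58957017e-04 -1.51737818e+00] [-1.02927071 -0.39548366 -0.13541946]
```

```bash
python3 -m handwheel '[{"delta_pos":[0,0,0],"dr":[0,0,0]},{"delta_pos":[0,0,0],"dr":[0,0,0]},{"delta_pos":[0,0,0],"dr":[0,0,0]},{"delta_pos":[0,0,0],"dr":[0,0,0]},{"delta_pos":[0,0,0],"dr":[0,0,0]},{"delta_pos":[0,0,0],"dr":[0,0,0]},{"delta_pos":[0,0,0],"dr":[0,0,0]},{"delta_pos":[0,0,0],"dr":[0,0,0]}]' 1 40
```

```text
t: 4.55
eef_pos: [0.5556, 0.2934, 0.0925]
ee_rot: [3.142, -0.0, -1.519]
force: [1.2, -0.1, -0.1]
width: 0.0291
gripper_force: 0.0
```

```bash
python3 -m handwheel '[{"delta_pos":[0,0,0],"dr":[0,0,0]},{"delta_pos":[0,0,0],"dr":[0,0,0]},{"delta_pos":[0,0,0],"dr":[0,0,0]},{"delta_pos":[0,0,0],"dr":[0,0,0]},{"delta_pos":[0,0,0],"dr":[0,0,0]}]' 1 40
```

```text
t: 5.05
eef_pos: [0.5556, 0.2935, 0.0925]
ee_rot: [-3.142, -0.0, -1.519]
force: [1.0, -0.1, -0.8]
width: 0.012
gripper_force: 40.0
```

Gripped at 12 mm width. Now lift.

```bash
python3 -m handwheel '[{"delta_pos":[0,0,0.4],"dr":[0,0,0]},{"delta_pos":[0,0,0.6],"dr":[0,0,0]},{"delta_pos":[0,0,0.9],"dr":[0,0,0]},{"delta_pos":[0,0,0.9],"dr":[0,0,0]},{"delta_pos":[0,0,0.9],"dr":[0,0,0]},{"delta_pos":[0,0,0.8],"dr":[0,0,0]},{"delta_pos":[0,0,0],"dr":[0,0,0]}]'
python3 - <<'E'
from h import *
im=save('scene','s3.png')
print(mark_of('scene','key'))
s=get_state();print(s['eef_pos'],s['force'],proj('scene',[s['eef_pos']-[0,0,.0325]]))
t=save('top','t3.png')
# lock: dial geometry from top
a=cv2.cvtColor(cv2.imread('pics/top1.png'),cv2.COLOR_BGR2GRAY)
c1=cv2.resize(t[140:215,385:470,::-1],(680,600),interpolation=cv2.INTER_CUBIC)
cv2.imwrite('pics/crop3.png',c1)
for p in ([426.6,175.2],): print(atz('top',p,.076))
E
```

```text
t: 5.75
eef_pos: [0.5571, 0.2944, 0.2326]
ee_rot: [-3.136, 0.004, -1.518]
force: [0.2, 0.7, -0.7]
width: 0.0118
gripper_force: 40.0
[{'location': [293.0, 267.4], 'conf': 0.65}]
[0.55552157 0.29355893 0.22856986] [ 0.24743203 -0.07842418 -1.69564907] [[292.56333172 270.72925254]]
[ 0.51023571 -0.31779651  0.076     ]
```

View pics/s3.png

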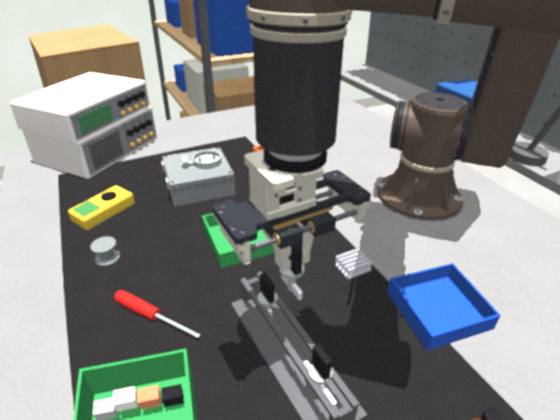

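View pics/crop3.png

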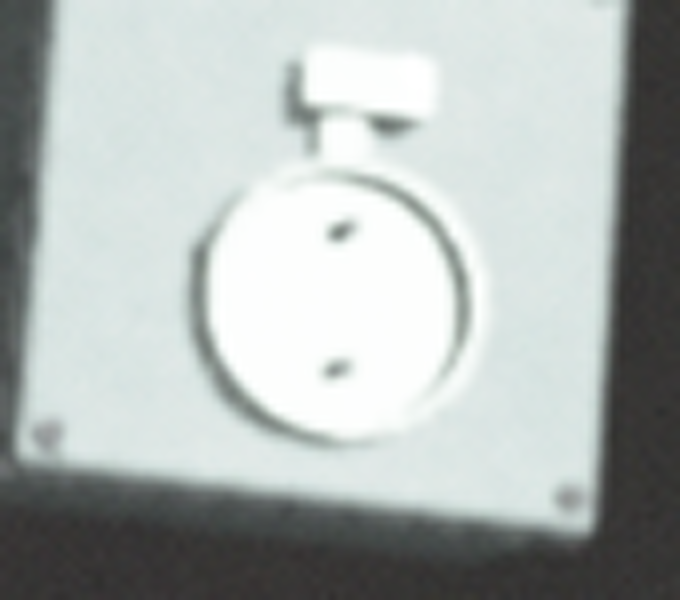

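The key is held upright with its white bit hanging at (295,290). In the crop, the dial rim is centred at about (427.5,177.9) in full-picture pixels, the pins lie nearly along the image vertical, and the tongue sits under the keeper. I'll carry the key near the lock, turning +35° on the way, and look from close up.

```bash
python3 -m handwheel '[{"delta_pos":[-0.1,-0.5,0],"dr":[0,0,0]},{"delta_pos":[-0.21,-0.95,0],"dr":[0,0,3.5]},{"delta_pos":[-0.21,-0.95,0],"dr":[0,0,3.5]},{"delta_pos":[-0.21,-0.95,0],"dr":[0,0,3.5]},{"delta_pos":[-0.21,-0.95,0],"dr":[0,0,3.5]},{"delta_pos":[-0.21,-0.95,0],"dr":[0,0,3.5]},{"delta_pos":[-0.21,-0.95,0],"dr":[0,0,3.5]},{"delta_pos":[-0.21,-0.95,0],"dr":[0,0,3.5]},{"delta_pos":[-0.21,-0.95,0],"dr":[0,0,3.5]},{"delta_pos":[-0.21,-0.95,0],"dr":[0,0,3.5]}]'
python3 -m handwheel '[{"delta_pos":[-0.21,-0.95,0],"dr":[0,0,3.5]},{"delta_pos":[-0.21,-0.95,0],"dr":[0,0,0]},{"delta_pos":[-0.21,-0.95,0],"dr":[0,0,0]},{"delta_pos":[-0.21,-0.95,0],"dr":[0,0,0]},{"delta_pos":[-0.21,-0.95,0],"dr":[0,0,0]},{"delta_pos":[-0.21,-0.95,0],"dr":[0,0,0]},{"delta_pos":[-0.21,-0.95,0],"dr":[0,0,0]},{"delta_pos":[-0.21,-0.95,0],"dr":[0,0,0]},{"delta_pos":[-0.1,-0.5,0],"dr":[0,0,0]},{"delta_pos":[0,0,0],"dr":[0,0,0]}]'
python3 - <<'E'
from h import *
im=save('wrist','w4.png')
for f in (find_in,mark_of):
  for r in f('wrist','lock'): print(r, atz('wrist',r['location'],.076).round(4))
print(find_in('wrist','latch'))
print(get_state()['eef_pos'],get_state()['ee_rot'],get_state()['width'])
E
```

```text
t: 6.9
eef_pos: [0.4945, 0.0201, 0.2267]
ee_rot: [3.14, 0.0, -0.966]
force: [1.2, 0.2, -0.4]
width: 0.0119
gripper_force: 40.0
t: 7.9
eef_pos: [0.4408, -0.2226, 0.2265]
ee_rot: [3.14, 0.002, -0.91]
force: [0.7, 0.5, -1.1]
width: 0.0118
gripper_force: 40.0
{'location': [261.6, 62.8], 'conf': 0.59} [ 0.5302 -0.3101  0.076 ]
{'location': [284.3, 77.0], 'conf': 0.55} [ 0.5078 -0.3128  0.076 ]
[{'location': [283.6, 68.3], 'conf': 0.91}]
[ 0.44215549 -0.22062687  0.22721187] [ 3.14114624e+00  5.81303588e-04 -9.07544417e-01] 0.011440047262188844
```

View pics/w4.png

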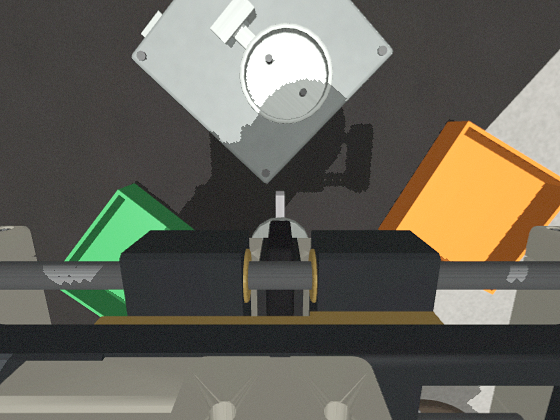

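The wrist view shows the dial rim centred at about (287,74), the pins at (269,59) and (302,92), the keeper at (233,20), and case screws at (141,56), (382,51) and (265,174). The held bit is pointing up at (280,200).

```bash
python3 - <<'E'
from h import *
c=lambda uv,z:atz('wrist',uv,z)[:2]
ang=lambda a,b:np.degrees(np.arctan2(*(b-a)[::-1]))
for z in (.076,.089):
  p,q=c([269,59],z),c([302,92],z); print(z,'pins',p,q,'mid',(p+q)/2,np.linalg.norm(p-q),'ang',ang(q,p))
  print(' rim',c([287,74],z))
s=[c(u,.076) for u in ([141,56],[382,51],[265,174])]
print('case',ang(s[2],s[1]),ang(s[2],s[0]),s)
k=c([233,20],.092);m=c([287,74],.089);print('keeper',k,np.linalg.norm(k-m),ang(m,k))
im=cv2.imread('pics/w4.png');g=cv2.cvtColor(im,cv2.COLOR_BGR2GRAY)
# outer ellipse via pixel-reprojected circles fit: show rectified
print('held bit tip proj; key y line', proj('wrist',[[0.4421-.0315*0,-0.2206,.2272-.0325]]))
# top cam
T=lambda uv,z:atz('top',uv,z)[:2]
print('top rim',T([427.5,177.9],.089),'pins', T([385+342/8,140+231/8],.076),T([385+337/8,140+370/8],.076),T([385+372/8,140+83/8],.092))
# rectified overhead view at z=.089, 0.25 mm/px about (0.51,-0.315)
H=[]
P=np.array([[.57,-.255],[.57,-.375],[.45,-.375],[.45,-.255]])
for z in (.089,):
  uv=proj('wrist',np.c_[P,np.full(4,z)]).astype(np.float32)
  M=cv2.getPerspectiveTransform(uv,np.float32([[0,0],[480,0],[480,480],[0,480]]))
  w=cv2.warpPerspective(im,M,(480,480));cv2.imwrite('pics/rect.png',w)
E
```

```text
0.076 pins [ 0.52785705 -0.31579908] [ 0.48779681 -0.31251031] mid [ 0.50782693 -0.31415469] 0.040195010879513805 ang -4.693203826462807
 rim [ 0.50780422 -0.31596965]
0.089 pins [ 0.52591936 -0.31399557] [ 0.48766098 -0.31085473] mid [ 0.50679017 -0.31242515] 0.03838709163326428 ang -4.693203826462837
 rim [ 0.50676848 -0.31415847]
case -95.82804054950563 -6.093478440792512 [array([ 0.61781623, -0.24858044]), array([ 0.4538721 , -0.38165075]), array([ 0.46907544, -0.23270176])]
keeper [ 0.56582273 -0.31853167] 0.059215961876427185 -4.235247765115388
held bit tip proj; key y line [[279.13060562 246.09216501]]
top rim [ 0.50115442 -0.31427514] pins [ 0.5250109  -0.32095736] [ 0.4847008 -0.3182092] [ 0.56390552 -0.32434901]
```

View pics/rect.png

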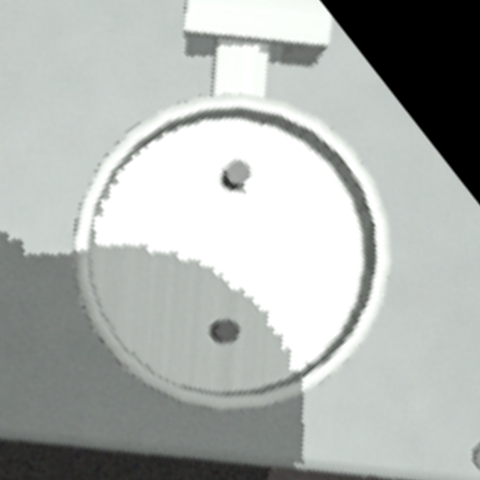

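Rectified to rim height, the ring is centred at px (232,251.5), which is (0.507, -0.313). The keeper and case edges give a lock yaw of about -6°. So the bit line has to be at -61°, and it is now at -52°. I'll move over, turn -9° and go down to just above the rim.

```bash
python3 -m handwheel '[{"delta_pos":[0.54,-0.77,0],"dr":[0,0,-2.25]},{"delta_pos":[0.54,-0.77,0],"dr":[0,0,-2.25]},{"delta_pos":[0.54,-0.77,0],"dr":[0,0,-2.25]},{"delta_pos":[0.54,-0.77,0],"dr":[0,0,-2.25]},{"delta_pos":[0,0,0],"dr":[0,0,0]},{"delta_pos":[0,0,-0.7],"dr":[0,0,0]},{"delta_pos":[0,0,-0.7],"dr":[0,0,0]},{"delta_pos":[0,0,-0.5],"dr":[0,0,0]},{"delta_pos":[0,0,0],"dr":[0,0,0]},{"delta_pos":[0,0,0],"dr":[0,0,0]}]' 1 50
python3 - <<'E'
from h import *
s=get_state();print(s['eef_pos'],s['ee_rot'],s['force'])
save('scene','s5.png')
w=save('wrist','w5.png')
r=mark_of('wrist','lock');print(r,[atz('wrist',x['location'],.076) for x in r])
r=mark_of('wrist','key');print(r)
E
```

```text
t: 9.1
eef_pos: [0.5075, -0.3127, 0.1709]
ee_rot: [3.141, -0.0, -1.063]
force: [-0.3, -1.1, -0.9]
width: 0.0114
gripper_force: 50.0
[ 0.50745452 -0.31274609  0.17094917] [ 3.14123942e+00 -1.03026929e-05 -1.06336440e+00] [-0.25311474 -1.08805193 -0.88099388]
[{'location': [283.6, 213.0], 'conf': 0.57}] [array([ 0.50653363, -0.31747214,  0.076     ])]
[{'location': [278.0, 246.4], 'conf': 0.66}]
```

View pics/w5.png

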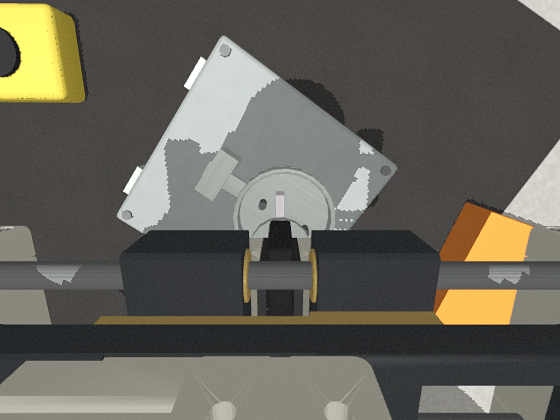

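The bit, at (280,205), hangs inside the dial rim, which spans columns 233 to 335 with its middle near 284. That's about 2 mm off centre, so I'll nudge it and lower it in.

```bash
python3 -m handwheel '[{"delta_pos":[-0.06,-0.04,-0.2],"dr":[0,0,0]},{"delta_pos":[0,0,-0.25],"dr":[0,0,0]},{"delta_pos":[0,0,-0.2],"dr":[0,0,0]},{"delta_pos":[0,0,-0.12],"dr":[0,0,0]},{"delta_pos":[0,0,0],"dr":[0,0,0]},{"delta_pos":[0,0,0],"dr":[0,0,0]},{"delta_pos":[0,0,0],"dr":[0,0,0]}]'
```

```text
t: 10.0
eef_pos: [0.5057, -0.3147, 0.1477]
ee_rot: [-3.141, -0.0, -1.065]
force: [0.8, 0.1, -0.9]
width: 0.0114
gripper_force: 50.0
```

No contact, and the key origin is about 39 mm above the dial floor. Now turn anticlockwise by 76°.

```bash
python3 -m handwheel '[{"delta_pos":[0,0,0],"dr":[0,0,4]},{"delta_pos":[0,0,0],"dr":[0,0,5]},{"delta_pos":[0,0,0],"dr":[0,0,5]},{"delta_pos":[0,0,0],"dr":[0,0,5]},{"delta_pos":[0,0,0],"dr":[0,0,5]},{"delta_pos":[0,0,0],"dr":[0,0,5]},{"delta_pos":[0,0,0],"dr":[0,0,4]},{"delta_pos":[0,0,0],"dr":[0,0,4]},{"delta_pos":[0,0,0],"dr":[0,0,4]},{"delta_pos":[0,0,0],"dr":[0,0,4]}]'
python3 -c "
from station import *
s=get_state();print(s['moment'],s['force'])"
python3 -m handwheel '[{"delta_pos":[0,0,0],"dr":[0,0,4]},{"delta_pos":[0,0,0],"dr":[0,0,4]},{"delta_pos":[0,0,0],"dr":[0,0,4]},{"delta_pos":[0,0,0],"dr":[0,0,4]},{"delta_pos":[0,0,0],"dr":[0,0,4]},{"delta_pos":[0,0,0],"dr":[0,0,4]},{"delta_pos":[0,0,0],"dr":[0,0,4]},{"delta_pos":[0,0,0],"dr":[0,0,3]},{"delta_pos":[0,0,0],"dr":[0,0,0]},{"delta_pos":[0,0,0],"dr":[0,0,0]}]'
python3 - <<'E'
from h import *
s=get_state();print(s['eef_pos'],s['ee_rot'],s['moment'],s['force'])
w=save('wrist','w6.png');t=save('top','t6.png');sc=save('scene','s6.png')
cv2.imwrite('pics/v6.png',np.vstack([w[60:260,60:460,::-1],sc[120:320,100:500,::-1]]))
E
```

```text
t: 11.0
eef_pos: [0.5057, -0.3149, 0.1479]
ee_rot: [3.141, -0.001, -0.277]
force: [-0.4, -0.7, -0.3]
width: 0.0117
gripper_force: 50.0
[-0.45438222  0.07390604 -0.08324368] [-0.35837154 -0.66942002 -0.33130122]
t: 12.0
eef_pos: [0.5056, -0.3147, 0.1477]
ee_rot: [3.141, -0.0, 0.26]
force: [0.8, -0.3, -0.9]
width: 0.0114
gripper_force: 50.0
[ 0.50564618 -0.31472307  0.1477441 ] [ 3.14123516e+00 -3.97056474e-04  2.60164593e-01] [-0.2204958  -0.04780751  0.06052114] [ 0.77810869 -0.27071534 -0.89548393]
```

View pics/v6.png

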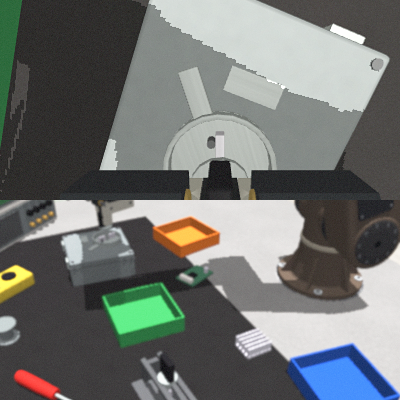

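The tongue, at (195,90) in the crop, has swung well clear of the keeper at (253,87), which puts the latch at roughly 0.65 rad. I'll back off slightly, lift out and carry the key to the bin.

```bash
python3 -m handwheel '[{"delta_pos":[0,0,0],"dr":[0,0,-3]},{"delta_pos":[0,0,0.3],"dr":[0,0,0]},{"delta_pos":[0,0,0.6],"dr":[0,0,0]},{"delta_pos":[0,0,0.8],"dr":[0,0,0]},{"delta_pos":[0,0,0.6],"dr":[0,0,0]},{"delta_pos":[0,0.5,0],"dr":[0,0,0]},{"delta_pos":[0.02,0.85,0],"dr":[0,0,0]},{"delta_pos":[0.02,0.85,0],"dr":[0,0,0]},{"delta_pos":[0.02,0.85,0],"dr":[0,0,0]},{"delta_pos":[0.02,0.85,0],"dr":[0,0,0]}]'
python3 -m handwheel '[{"delta_pos":[0.02,0.85,0],"dr":[0,0,0]},{"delta_pos":[0.02,0.85,0],"dr":[0,0,0]},{"delta_pos":[0.02,0.85,0],"dr":[0,0,0]},{"delta_pos":[0.02,0.85,0],"dr":[0,0,0]},{"delta_pos":[0.02,0.85,0],"dr":[0,0,0]},{"delta_pos":[0.02,0.6,0],"dr":[0,0,0]},{"delta_pos":[0,0.45,0],"dr":[0,0,0]},{"delta_pos":[0,0,0],"dr":[0,0,0]},{"delta_pos":[0,0,0],"dr":[0,0,0]}]'
python3 - <<'E'
from h import *
s=get_state();print(s['eef_pos'],s['ee_rot'],s['width'])
w=save('wrist','w7.png');save('top','t7.png')
r=mark_of('wrist','bin');print([(x['conf'],atz('wrist',x['location'],.0).round(3)) for x in r])
E
```

```text
t: 13.15
eef_pos: [0.5074, -0.1961, 0.2162]
ee_rot: [-3.141, 0.0, 0.21]
force: [0.1, -0.4, -1.4]
width: 0.0118
gripper_force: 50.0
t: 14.05
eef_pos: [0.5113, -0.0385, 0.2164]
ee_rot: [3.142, 0.0, 0.21]
force: [0.7, -0.3, -1.4]
width: 0.0116
gripper_force: 50.0
[ 0.51126412 -0.03846883  0.21638436] [3.14157734e+00 3.00644998e-04 2.10299620e-01] 0.011571735880949117
[(0.83, array([ 0.245, -0.344,  0.   ])), (0.69, array([ 0.514, -0.034,  0.   ]))]
```

The bin check agrees: (0.514, -0.034). Now lower into it.

```bash
python3 -m handwheel '[{"delta_pos":[0,0,-0.7],"dr":[0,0,0]},{"delta_pos":[0,0,-0.8],"dr":[0,0,0]},{"delta_pos":[0,0,-0.8],"dr":[0,0,0]},{"delta_pos":[0,0,-0.8],"dr":[0,0,0]},{"delta_pos":[0,0,-0.7],"dr":[0,0,0]},{"delta_pos":[0,0,-0.5],"dr":[0,0,0]},{"delta_pos":[0,0,-0.3],"dr":[0,0,0]},{"delta_pos":[0,0,-0.12],"dr":[0,0,0]},{"delta_pos":[0,0,-0.04],"dr":[0,0,0]},{"delta_pos":[0,0,0],"dr":[0,0,0]}]'
```

```text
t: 15.2
eef_pos: [0.5119, -0.0387, 0.0742]
ee_rot: [3.142, -0.001, 0.209]
force: [0.3, 0.3, -1.5]
width: 0.012
gripper_force: 50.0
```

```bash
python3 -m handwheel '[{"delta_pos":[0,0,-0.04],"dr":[0,0,0]},{"delta_pos":[0,0,0],"dr":[0,0,0]}]'
python3 -m handwheel '[{"delta_pos":[0,0,0],"dr":[0,0,0]},{"delta_pos":[0,0,0],"dr":[0,0,0]},{"delta_pos":[0,0,0],"dr":[0,0,0]},{"delta_pos":[0,0,0],"dr":[0,0,0]},{"delta_pos":[0,0,0],"dr":[0,0,0]},{"delta_pos":[0,0,0],"dr":[0,0,0]},{"delta_pos":[0,0,0],"dr":[0,0,0]},{"delta_pos":[0,0,0],"dr":[0,0,0]},{"delta_pos":[0,0,0],"dr":[0,0,0]},{"delta_pos":[0,0,0],"dr":[0,0,0]}]' -1
python3 -m handwheel '[{"delta_pos":[0,0,0.2],"dr":[0,0,0]},{"delta_pos":[0,0,0.4],"dr":[0,0,0]},{"delta_pos":[0,0,0.7],"dr":[0,0,0]},{"delta_pos":[0,0,0.9],"dr":[0,0,0]},{"delta_pos":[0,0,0.9],"dr":[0,0,0]},{"delta_pos":[0,0,0.9],"dr":[0,0,0]},{"delta_pos":[-0.6,0,0.6],"dr":[0,0,0]},{"delta_pos":[-0.6,0,0],"dr":[0,0,0]},{"delta_pos":[0,0,0],"dr":[0,0,0]},{"delta_pos":[0,0,0],"dr":[0,0,0]}]'
python3 - <<'E'
from h import *
w=save('wrist','w8.png');sc=save('scene','s8.png')
cv2.imwrite('pics/v8.png',np.vstack([w[:260,:,::-1],sc[100:320,:,::-1]]))
for c in('wrist','scene'): 
  for r in mark_of(c,'key'): print(c,r,atz(c,r['location'],.03))
E
```

```text
t: 15.4
eef_pos: [0.5118, -0.0385, 0.0729]
ee_rot: [-3.142, -0.001, 0.209]
force: [0.6, 0.6, -0.5]
width: 0.0118
gripper_force: 50.0
t: 16.4
eef_pos: [0.5115, -0.0386, 0.0725]
ee_rot: [3.142, -0.0, 0.209]
force: [0.0, 0.8, -0.3]
width: 0.085
gripper_force: 0.0
t: 17.4
eef_pos: [0.4756, -0.0386, 0.2117]
ee_rot: [-3.142, -0.002, 0.21]
force: [-0.3, 0.8, -0.9]
width: 0.0878
gripper_force: 0.0
wrist {'location': [286.3, 161.5], 'conf': 0.83} [ 0.51112373 -0.03905431  0.03      ]
scene {'location': [245.6, 222.1], 'conf': 0.86} [ 0.49590223 -0.05621207  0.03      ]
scene {'location': [209.0, 161.6], 'conf': 0.43} [ 0.48098013 -0.38596438  0.03      ]
```

View pics/v8.png

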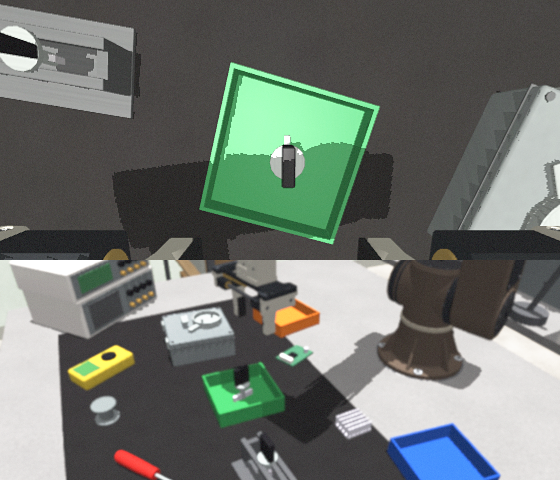

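The key stands released in the middle of the bin, at (287,160) in the wrist view. I've now viewed 12 pictures, two over the limit of 10, so I won't open any more. I'll check the latch numerically, using the change between the first and current top pictures around the dial.

```bash
python3 - <<'E'
from h import *
t=save('top','t9.png').mean(2);a=cv2.imread('pics/top1.png').mean(2)
# axis in top-camera pixels ~ rim centre; tongue ring r=0.050..0.068
c=atz('top',[427.3,177.5],.08)
for deg in range(-20,75,5):
  th=np.radians(deg-6);P=[c+[r*np.cos(th),r*np.sin(th),0] for r in np.arange(.046,.07,.003)]
  px=proj('top',P).round().astype(int)
  print(deg,a[px[:,1],px[:,0]].mean().round(),t[px[:,1],px[:,0]].mean().round())
print(get_state()['t'],get_state()['force'])
E
```

```text
-20 225.0 229.0
-15 226.0 229.0
-10 209.0 211.0
-5 233.0 224.0
0 245.0 219.0
5 242.0 215.0
10 230.0 213.0
15 160.0 177.0
20 192.0 198.0
25 218.0 223.0
30 219.0 231.0
35 219.0 252.0
40 220.0 253.0
45 221.0 223.0
50 219.0 192.0
55 218.0 218.0
60 218.0 223.0
65 217.0 223.0
70 219.0 224.0
17.65 [-0.30279427 -0.04607616  0.37639564]
```

The bright tongue has moved from about 2° to about 38° (0.66 rad), so the latch is still open. I'll hand the job in.

```bash
python3 -c "
from station import *
print(job_done())"
```

```text
the job is handed in; nothing more can be done
None
```

The middle key (52 mm bit) opened the latch to about 0.66 rad and now stands released in the empty green bin; the job is handed in at about 17.7 s with no verdict returned, and I viewed 12 pictures, two over the limit of 10.

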